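# Restock the tin rack past its ratchet end stop

### The job

Restock the counter tin rack with fingertips only: press the thumb release of the ratchet end stop and, keeping it down, push the end stop back along its bar to the far end, away from the two tins, then let it go. Push the third tin, which stands on the counter in front of the rack, into the empty place against the fence, and push the end stop up again until the three tins stand snug in one row. Only push the tins, gently: they slide upright on the counter and are never gripped, lifted or tipped, and the other things stay where they are.

Things in the scene. Friction and masses are not known exactly. Their poses are not given: they have to be found in the camera images.
- tin_rack: Fixed steel rack on the counter for a row of round tins, 375 mm long (its y); tins stand on the bare counter, the lane has no floor. Origin: on the counter, centre of the THIRD place, empty at the start. x points away from the robot's side across the lane, y along the lane to the end plate at its left, z up. The third place and all to its right is open on the robot's side.
- fence (a point): Top of the fence behind the row, at the third place: rack x = +39.5 mm (lane side), 44 mm high, along the whole rack. Behind it, along y at rack x = +62 mm, runs the toothed steel bar, top 65 mm high; its right end sits in a black block at rack y = -164 to -184 mm, 68 mm high.
- kerb_end (a point): Near end of the low round kerb rod before the first two places only: rack x = -46 mm, from rack y = +58 mm to the end plate, 18 mm high, with a round foot 18 mm across at this end. The end plate's inner face is at rack y = +188 mm, 72 mm high.
- end_stop (a joint): Travel of the sliding end stop along the bar, m: 0 = foremost, grows as it goes back to the right (rack -y), 0.130 = back at its end. Snug behind two tins 0.003, behind three 0.078; at the start 0.005 to 0.020. A spring pawl on teeth 10 mm apart lets it be pushed forward (rack +y) with 5 to 8 N, clicking, but locks it backwards; with the thumb release down it slides back with about 5 N.
- paddle (a point): Middle of the flat front face (towards the tins, rack +y) of the end stop's steel paddle, 30 mm up, at rack x = 0; its rack y = 40.6 mm minus joint end_stop. The paddle spans the lane: rack x = -34 to +36 mm, z = 8 to 56 mm, 6 mm thick. Behind it (rack -y) the counter is open, so fingers can push on its back there.
- housing_top (a point): Centre of the top of the end stop's black housing, 108 mm up, rack x = +62 mm, 49 mm behind the paddle's face. Housing 33 mm (x) by 38 mm (y), riding on the bar. Its upright front wall above the thumb pad (z = 92 to 108 mm) stands 30 mm behind the paddle's face: a finger pressing the pad can push the stop back on this wall.
- thumb_pad (a point): Centre of the ribbed top of the thumb release, a grey pad 36 mm (rack x) by 35 mm (rack y), 88 mm up, rack x = +62 mm, 10.5 mm behind the paddle's face, just in front of the housing. It rocks down about a pivot inside the housing, 25 mm behind the pad's centre.
- release (a joint): Angle of the thumb release, rad: 0 = up, pawl between the teeth (up to 0.19 while the pawl rides on a tooth); grows as the pad is pressed. From 0.22 (pad centre about 6 mm down) the pawl is clear of the teeth; 0.40 (10 mm down) is the end. About 2 N to start, 4 N at the bottom; springs up when let go.
- tin_a: Round tin, 75 mm across, 58 mm high, about 0.25 kg, standing upright first in the row against the end plate (rack y = +151 mm). Origin at the centre of its underside. The three tins are alike.
- tin_b: The same kind of tin, second in the row (rack y = +75 mm). Origin at the centre of its underside.
- tin_new: The same kind of tin, standing upright on the counter on the robot's side of the rack, before the third place or a little to one side; the one to push in. Slides on the counter with 1 to 3 N. Origin at the centre of its underside.
- jigger_copper: Bystander: copper jigger 43 mm across, 84 mm high, standing in front of the rack near the tins. Leave alone. Origin at the underside.
- sugar_shaker: Bystander: glass shaker with grey cap, 44 mm across, 90 mm high, standing in front of the rack. Leave alone. Origin at the underside.
- espresso_cup: Bystander: white espresso cup 61 x 85 x 53 mm behind the rack. Leave alone. Origin at the underside.
- tamper: Bystander: coffee tamper, 58 mm across, 82 mm high, wooden handle up, behind the rack. Leave alone. Origin at the underside.
- milk_jug: Bystander: steel milk jug 89 x 119 x 99 mm, to the left of the work. Leave alone. Origin at the underside.
- kitchen_timer: Bystander: round timer 65 mm across, 54 mm high, to the right of the work. Leave alone. Origin at the underside.
Not all that is in view belongs to the job. Leave any red or yellow look-alike of the tin_new alone.

How it is judged:
On the way, in this order (a step that is already met when the one before it is completed fails the run):
1. the thumb release is pressed down while the end stop still stands near the two tins (value of joint release above 0.22 rad and value of joint end_stop below 0.045 m), for 0.04 s.
2. the end stop is pushed back to the far end of its bar (value of joint end_stop above 0.118 m), for 0.1 s.
3. the third tin stands in the third place, before the end stop comes up (x of tin_new in the frame of tin_rack above -0.015 m and y of tin_new in the frame of tin_rack between -0.06 and 0.02 m and value of joint end_stop above 0.09 m), for 0.1 s.
At the end, for the whole second after the job is handed in: All three tins stand upright in one row along the fence (each within 15 mm of the line), the new one in the third place, and the end stop is up behind it with at most one ratchet tooth (10 mm) of play in the whole row (joint end_stop below 0.088), thumb release let go, everything at rest (value of joint end_stop below 0.088 m and value of joint release below 0.21 rad and x of each of tin_new, tin_b, tin_a in the frame of tin_rack above -0.015 m and y of tin_new in the frame of tin_rack between -0.012 and 0.008 m and y of tin_b in the frame of tin_rack above 0.063 m and y of tin_a in the frame of tin_rack above 0.138 m and angle between tin_new's own z axis and vertical below 0.05 rad and linear speed of tin_new below 0.02 m/s); the robot touches nothing.
It fails at once if a tin is lifted off the counter (height (world z) of any of tin_a, tin_b, tin_new above 0.008 m).
It fails at once if a tin is tipped (angle between any of tin_a, tin_b, tin_new's own z axis and vertical above 0.2 rad).
It fails at once if a bystander is knocked or moved (distance of any of jigger_copper, sugar_shaker, espresso_cup, tamper, milk_jug, kitchen_timer from where it was at the start of the episode above 0.02 m).
It fails at once if a tin is gripped or shoved hard (over 30 N) (contact force between the fingers and tin_a above 30 N or contact force between the fingers and tin_b above 30 N or contact force between the fingers and tin_new above 30 N).
It also fails if it takes over 58 s, if anything falls off the work surface, if the arm or the gripper's body presses on something with over 40 N, if the wrist force passes 120 N, or if a joint passes its speed limit or range.

### The arm

A 6-joint arm with a two-finger parallel gripper is mounted at the origin on a cart in front of the work surface, level with it; the furniture and walls round the work are solid. World frame = base frame: x ahead of the robot, y to its left, z up, the work surface at z = 0. Lengths are in m, angles in rad, forces in N, time in s.
With the tool pointing down it reaches from about 0.35 to 0.85 m from the base axis. Payload 8.1 kg.
Tool frame: the origin (TCP) lies at the very end of the fingers, on their centre line; the grasp point (between the pads) lies 19 mm behind it; z points along the fingers, y is the line along which they close (so a half turn about z gives the same grasp; the last joint's range is limited). The gripper opens to 85 mm and grips with 20 to 120 N. Pads are 22 mm wide; open, the fingers measure 114 mm over their backs; the gripper's body (76 mm by 85 mm) begins 54 mm behind the grasp point. The pads swing forward as they close: fully open they stand 13 mm farther back than shut.
Start: joints at [-1.332, 0.13, 1.488, -0, 1.523, -0.085], TCP at [0.191, -0.569, 0.231] pointing down, gripper open.
Joint ranges: [-2.96, 2.96], [-0.89, 2.26], [0.02, 2.5], [-1.34, 4.48], [0, 2.73], [-2.66, 2.66]. Speed limits (rad/s): [2.39, 2.39, 2.79, 3.14, 3.14, 3.14].

### API

Orientations are given as a unit quaternion [x, y, z, w].
In Python, from rig import bot gives the robot as it stands.
- The arm moves only by the shell command python3 -m jog 'ROWS' [FORCE]. ROWS is JSON, a list of rows, each a list of 5 numbers: the finger opening in mm, from 0 to 85.4, then the shift along the tool's x, y, z in units of 40 mm (1.0 is 40 mm), then the turn about the tool's z in units of 5 degrees (1.0 is 5 degrees). In form: [[claw, dx, dy, dz, spin], ...]. A call has 1 to 20 rows; each row shifts and turns the commanded pose from where the row before left it, along the tool's axes as they then stand; what a row does not reach is not made up. A row lasts 1/10 s, in which the tool goes at most 50 mm and 8.59 degrees, less where a joint would pass 70% of its speed; a pose out of reach is approached as far as the arm can. A call is refused whole if a number of a shift passes 1 or a number of a turn 1, either way. A call with a gripper value outside its range is refused whole. The fingers move at their own pace and stop on an object; FORCE is the grip in N (left out, the last holds). Time passes only in rows, so rows that do not move let the fingers close. It gives the time, the measured TCP pose, the force, the opening and the grip force at its end, in the units of the state.
- bot.get_state(): the state, without advancing time (a new reading comes with each control period).
- bot.read_camera(name): name is "scene" or "top" or "wrist"; returns a dict with "image" (480x640x3 uint8, blue, green, red), "depth" (480x640 float32, m along the optical axis (not along the pixel's ray), 0 where there is no reading), "fov_y" (degrees; the focal length in pixels is half the picture's height over the tangent of half this angle, whatever the lens; pixels are square), "cx", "cy" (the principal point, pixels), "extrinsics" (4x4, takes a point from camera to world coordinates); the wrist camera has in their place "mount" (4x4, takes a point from camera to tool coordinates, whose origin is the TCP and whose axes are the flange's). Camera axes: x right, y down, z forward; pixel columns grow to the right and rows downward; lengths in m; the calibration is good to about 2 mm. A picture is of the moment at which its call begins: read the wrist's pose just before it.
- bot.sign_off(): hands the job in; it is judged then, once.
The state is a dict: "clock": time; "joint_pos": joint angles; "qvel": joint speeds; "effort": joint torques, N m; "tool_pos": TCP position; "ee_rot": TCP orientation; "ft_force": force on the tool from outside, world axes, zero at the start; "wrist_torque": the same for the moment, N m; "grip_width": finger opening in m; "grip_force": force on a finger pad.
Only numpy, scipy, OpenCV 4.12 (cv2) and the standard library are available. Lean on these libraries where they do the work, as an engineer would, in place of code of your own. Each camera call takes 0.05 s, during which the arm holds its last target. There are 200 camera calls.

## Working session

There is one attempt and no reset: what is moved stays moved. The work goes in short steps, Python scripts to look and compute and a shell command to move; the robot and the scene stay as the last step left them, time stands still between calls to the robot, and variables do not carry over. Pictures are saved under pics/ and viewed, at most 13 in all, crops included, and the job is handed in when it is done.

```bash
mkdir -p pics; cat > h.py <<'E'
import numpy as np, cv2
from rig import bot
def cam(n):
    st=bot.get_state(); c=bot.read_camera(n); c['st']=st
    c['f']=240/np.tan(np.radians(c['fov_y'])/2)
    if 'extrinsics' in c: c['T']=np.array(c['extrinsics'])
    else:
        from scipy.spatial.transform import Rotation as R
        T=np.eye(4);T[:3,:3]=R.from_quat(st['ee_rot']).as_matrix();T[:3,3]=st['tool_pos'];c['T']=T@np.array(c['mount'])
    return c
def pt(c,u,v,z=None):
    r=np.array([(u-c['cx'])/c['f'],(v-c['cy'])/c['f'],1]);T=c['T']
    if z is None:
        d=c['depth'][int(v)-1:int(v)+2,int(u)-1:int(u)+2];d=np.median(d[d>0]) if (d>0).any() else 0
        return T[:3,:3]@r*d+T[:3,3]
    w=T[:3,:3]@r;return T[:3,3]+w*(z-T[2,3])/w[2]
def save(c,n): np.savez('pics/'+n+'.npz',depth=c['depth'],T=c['T'],f=c['f'],cx=c['cx'],cy=c['cy'],image=c['image']);cv2.imwrite('pics/'+n+'.png',c['image'])
E
python3 - <<'E'
from h import *
for n in('top','scene'):
    c=cam(n);save(c,n);print(n,c['T'].round(3).tolist(),c['f'])
s=bot.get_state();print(s['clock'],s['tool_pos'],s['ee_rot'],s['ft_force'],s['grip_width'])
E
```

```text
top [[-0.028, -0.996, 0.085, 0.458], [-0.999, 0.03, 0.014, 0.006], [-0.016, -0.085, -0.996, 1.572], [0.0, 0.0, 0.0, 1.0]] 578.1213151106691
scene [[-0.698, -0.503, 0.51, -0.16], [-0.716, 0.503, -0.483, 0.694], [-0.013, -0.703, -0.712, 1.144], [0.0, 0.0, 0.0, 1.0]] 605.1072523863853
0.1 [ 0.19083301 -0.56831608  0.23032237] [ 9.86918946e-01  1.61214980e-01 -5.27703798e-05 -8.49116580e-04] [-0.3275981  -0.10664086 -0.67013525] 0.08543602808622063
```

View pics/top.png

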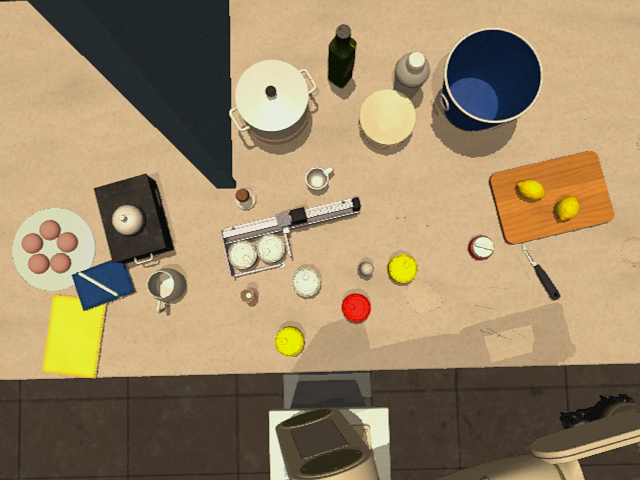

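View pics/scene.png

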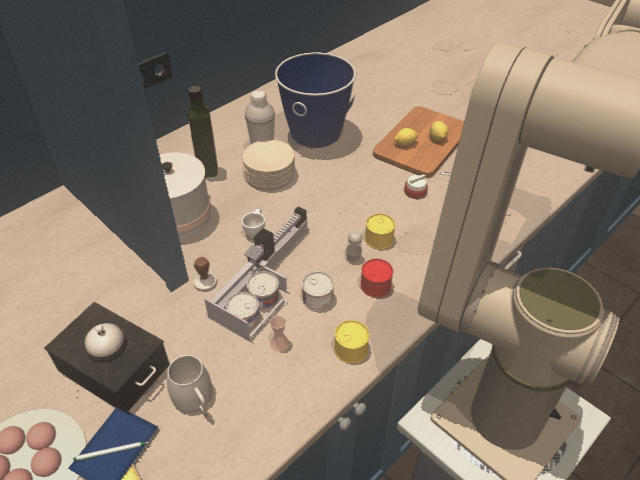

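The top view shows the rack from (222,240) to (360,203), tins A and B at (243,254) and (271,248), and the end stop at (297,215). For tin_new, the candidates are white (307,282), yellow (403,268), yellow (290,341) and red (356,307). I choose the white one, which matches the row tins. The jigger is at (249,296) and the shaker at (366,268).

```bash
python3 - <<'E'
import cv2
i=cv2.imread('pics/top.png')[170:320,210:410];cv2.imwrite('pics/topc.png',cv2.resize(i,None,fx=4,fy=4,interpolation=cv2.INTER_CUBIC))
E
```

```text
(no output)
```

View pics/topc.png

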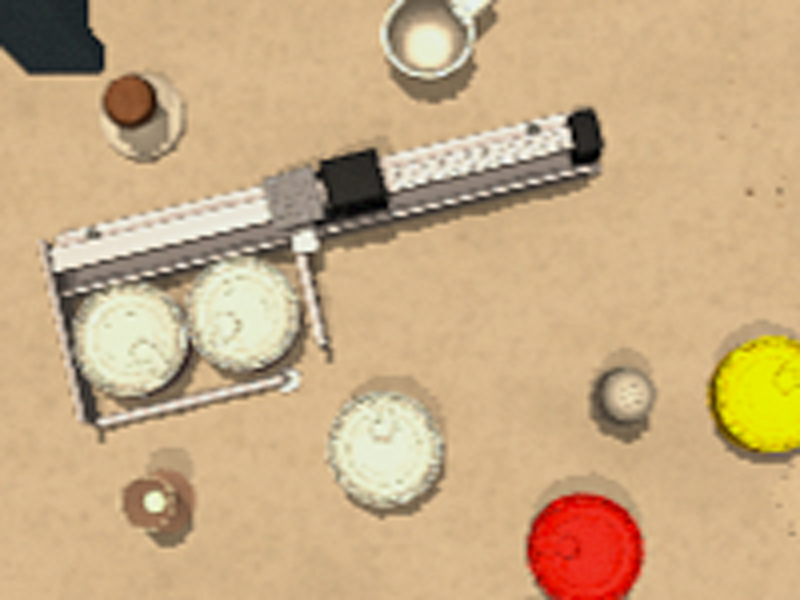

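The crop shows tin_new at (386,450), tin A at (131,340), tin B at (245,315), the pad at (295,195), the housing at (354,183), the black block at (585,135), the kerb foot at (290,380) and the paddle from (305,240) to (325,355).

```bash
cat > rack.py <<'E'
from h import *
c=dict(np.load('pics/top.npz'))
P=lambda u,v,z:pt(c,210+u/4,170+v/4,z)
pts={k:P(*a) for k,a in dict(A=(131,340,.058),B=(245,315,.058),new=(386,450,.058),pad=(295,195,.088),hou=(354,183,.108),block=(585,135,.068),kerb=(290,380,.018),pad0=(305,240,.056),pad1=(325,355,.056),jig=(155,502,.084),shak=(628,396,.09),cup=(428,45,.053),red=(585,548,.058)).items()}
loc=dict(A=(0,.151),B=(0,.075),block=(.062,-.174),kerb=(-.046,.058))
L=np.array(list(loc.values()));W=np.array([pts[k][:2] for k in loc])
l0,w0=L.mean(0),W.mean(0);H=(L-l0).T@(W-w0);th=np.arctan2(H[0,1]-H[1,0],H[0,0]+H[1,1])
R2=np.array([[np.cos(th),-np.sin(th)],[np.sin(th),np.cos(th)]]);o=w0-R2@l0
def r2w(x,y): return R2@[x,y]+o
def w2r(p): return R2.T@(np.array(p)[:2]-o)
E
python3 - <<'E'
from rack import *
print(np.degrees(th),o)
for k,p in pts.items(): print(k,p.round(3),(w2r(p)*1000).round(1), (pt(c,*( (210+dict(A=(131,340),B=(245,315),new=(386,450),pad=(295,195),hou=(354,183),block=(585,135)).get(k,(0,0))[0]/4),170+dict(A=(131,340),B=(245,315),new=(386,450),pad=(295,195),hou=(354,183),block=(585,135)).get(k,(0,0))[1]/4))*1000).round(0))
from scipy.spatial.transform import Rotation as R
print(R.from_quat(bot.get_state()['ee_rot']).as_matrix().round(3))
E
```

```text
11.911429953077313 [0.59202566 0.06453959]
A [0.562 0.212 0.058] [  1.3 150.4] [562. 212.  57.]
B [0.576 0.137 0.058] [-0.3 73.7] [577. 137.  55.]
new [0.485 0.046 0.058] [-108.2    4.2] [485.  46.  53.]
pad [0.651 0.1   0.088] [65.  22.4] [652. 100.  83.]
hou [0.655 0.061 0.108] [ 60.9 -16.7] [655.  61. 107.]
block [ 0.687 -0.09   0.068] [  61.5 -171. ] [687. -90.  69.]
kerb [0.535 0.111 0.018] [-46.4  57. ] [752. 261. 240.]
pad0 [0.625 0.096 0.056] [38.9 24. ] [752. 261. 240.]
pad1 [0.549 0.085 0.056] [-38.2  28.7] [752. 261. 240.]
jig [0.456 0.195 0.084] [-106.4  155.6] [752. 261. 240.]
shak [ 0.515 -0.11   0.09 ] [-111.7 -155.2] [752. 261. 240.]
cup [0.753 0.011 0.053] [146.9 -85.6] [752. 261. 240.]
red [ 0.418 -0.081  0.058] [-200.4 -106.9] [752. 261. 240.]
[[ 0.948  0.318 -0.   ]
 [ 0.318 -0.948  0.002]
 [ 0.    -0.002 -1.   ]]
```

```bash
cat > rs.py <<'E'
from rack import *
from scipy.spatial.transform import Rotation as R
s=bot.get_state();m=R.from_quat(s['ee_rot']).as_matrix()
f=np.array(s['ft_force'])
print('t',round(s['clock'],2),'rack xy mm',(w2r(s['tool_pos'])*1000).round(1),'z',round(s['tool_pos'][2]*1000,1),'yaw err deg',round(np.degrees(np.arctan2(m[1,0],m[0,0])-th),2),'F rack',(R2.T@f[:2]).round(1),f[2].round(1),'w',round(s['grip_width']*1000,1))
E
python3 -m jog '[[0,0,0,0,1],[0,0,0,0,0.32],[0,0.81,-0.78,0,0],[0,0.81,-0.78,0,0],[0,0.81,-0.78,0,0],[0,0.81,-0.78,0,0],[0,0.81,-0.78,0,0],[0,0.81,-0.78,0,0],[0,0.81,-0.78,0,0],[0,0.81,-0.78,0,0],[0,0.81,-0.78,0,0],[0,0.81,-0.78,0,0],[0,0.81,-0.78,0,0],[0,0.81,-0.78,0,0],[0,0.81,-0.78,0,0],[0,0.81,-0.78,0,0],[0,0.81,-0.78,0,0],[0,0.81,-0.78,0,0],[0,0.81,-0.78,0,0],[0,0.81,-0.78,0,0]]'; python3 rs.py
```

```text
clock: 2.1
tool_pos: [0.6458, 0.1032, 0.2309]
ee_rot: [0.994, 0.105, -0.0, 0.0]
ft_force: [1.1, -1.2, 0.5]
grip_width: 0.0001
grip_force: 0.0
t 2.1 rack xy mm [60.6 26.7] z 230.9 yaw err deg 0.12 F rack [ 0.8 -1.4] 0.5 w 0.1
```

```bash
python3 - <<'E'
from h import *
bot.read_camera('wrist')
c=cam('wrist');save(c,'w1');print(c['f'],c['T'].round(3).tolist())
E
```

```text
371.48610040802106 [[0.213, -0.924, -0.317, 0.73], [-0.977, -0.202, -0.067, 0.126], [-0.002, 0.324, -0.946, 0.373], [0.0, 0.0, 0.0, 1.0]]
```

View pics/w1.png

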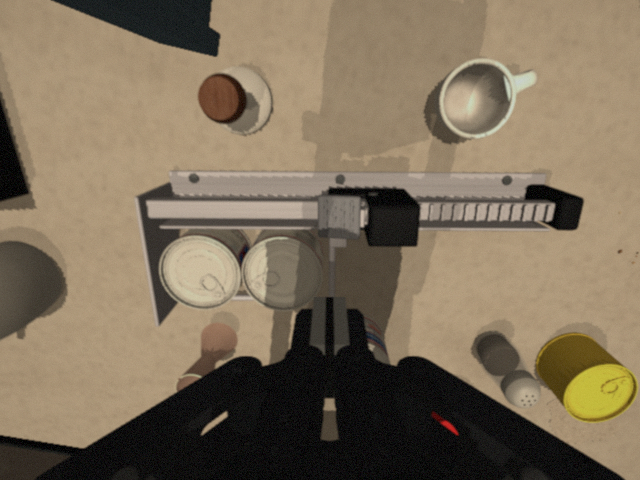

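The wrist view shows the pad from (320,195) to (361,238), with its centre near (341,216). The housing is to its right, from x=366 to 418, and the fingertips are at (330,300).

```bash
python3 - <<'E'
from rack import *
c=dict(np.load('pics/w1.npz'))
for n,u,v,z in [('pad',341,217,.088),('pad left',320,217,.088),('pad right',361,217,.088),('hou L front',369,244,.108),('hou R front',418,244,.108),('block',567,210,.068),('tinA',201,271,.058),('tinB',283,271,.058)]:
    print(n,(w2r(pt(c,u,v,z))*1000).round(1),pt(c,u,v)[2].round(3),(w2r(pt(c,u,v))*1000).round(1))
E
```

```text
pad [69.  22.7] 0.085 [68.1 22.6]
pad left [68.9 39.4] 0.082 [67.3 39.6]
pad right [69.1  6.8] 0.086 [68.4  6.6]
hou L front [53.5  1.8] 0.107 [53.1  1.7]
hou R front [ 53.7 -35.3] 0.001 [ 15.9 -62.4]
block [  70.9 -168.8] 0.07 [  71.4 -167.5]
tinA [  8.  150.4] 0.056 [  7.  151.3]
tinB [ 8.6 74.5] 0.055 [ 7.4 74.9]
```

```bash
python3 -m jog '[[0,0.12,0.07,0.8,-0.02],[0,0,0,0.8,0],[0,0,0,0.8,0],[0,0,0,0.8,0],[0,0,0,0.2,0],[0,0,0,0,0],[0,0,0,0,0]]'; python3 rs.py
```

```text
clock: 2.9
tool_pos: [0.6515, 0.0995, 0.0973]
ee_rot: [0.994, 0.105, 0.001, 0.0]
ft_force: [0.2, -0.6, -0.1]
grip_width: -0.0
grip_force: 0.0
t 2.9 rack xy mm [65.4 21.9] z 97.3 yaw err deg 0.15 F rack [ 0.1 -0.7] -0.1 w -0.0
```

```bash
python3 -m jog '[[0,0,0,0.1,0],[0,0,0,0.13,0],[0,0,0,0.1,0],[0,0,0,0,0]]'; python3 rs.py; python3 -m jog '[[0,0,0,0.04,0],[0,0,0,0.04,0],[0,0,0,0,0]]'; python3 rs.py
```

```text
clock: 3.3
tool_pos: [0.6512, 0.1002, 0.0827]
ee_rot: [0.994, 0.105, 0.001, -0.0]
ft_force: [1.1, 2.3, 4.6]
grip_width: 0.0001
grip_force: 2.3
t 3.3 rack xy mm [65.2 22.7] z 82.7 yaw err deg 0.16 F rack [1.6 2. ] 4.6 w 0.1
clock: 3.6
tool_pos: [0.6513, 0.1004, 0.0802]
ee_rot: [0.994, 0.105, 0.001, -0.0]
ft_force: [-0.6, 2.7, 5.8]
grip_width: 0.0
grip_force: 3.3
t 3.6 rack xy mm [65.4 22.8] z 80.2 yaw err deg 0.16 F rack [-0.1  2.8] 5.8 w 0.0
```

```bash
python3 -m jog '[[0,0,0.06,0,0],[0,0,0.06,0,0],[0,0,0,0,0]]'; python3 rs.py; python3 -m jog '[[0,0,0.06,0,0],[0,0,0.06,0,0],[0,0,0,0,0]]'; python3 rs.py
```

```text
clock: 3.9
tool_pos: [0.6523, 0.0954, 0.0802]
ee_rot: [0.994, 0.105, 0.001, -0.0]
ft_force: [-0.5, 2.6, 6.6]
grip_width: -0.0004
grip_force: 3.2
t 3.9 rack xy mm [65.3 17.8] z 80.2 yaw err deg 0.15 F rack [0.  2.6] 6.6 w -0.4
clock: 4.2
tool_pos: [0.6533, 0.0907, 0.0802]
ee_rot: [0.994, 0.105, 0.001, -0.0]
ft_force: [0.8, 2.2, 6.2]
grip_width: -0.0002
grip_force: 3.2
t 4.2 rack xy mm [65.3 12.9] z 80.2 yaw err deg 0.15 F rack [1.2 2. ] 6.2 w -0.2
```

```bash
python3 -m jog '[[0,0,0.1,0,0],[0,0,0.1,0,0],[0,0,0.1,0,0],[0,0,0,0,0]]'; python3 rs.py; python3 -c "
from h import *
bot.read_camera('wrist');c=cam('wrist');save(c,'w2')"
```

```text
clock: 4.6
tool_pos: [0.6558, 0.0787, 0.0802]
ee_rot: [0.994, 0.105, 0.001, -0.0]
ft_force: [0.8, 2.6, 5.0]
grip_width: 0.0001
grip_force: 3.1
t 4.6 rack xy mm [65.3  0.7] z 80.2 yaw err deg 0.14 F rack [1.3 2.4] 5.0 w 0.1
```

View pics/w2.png

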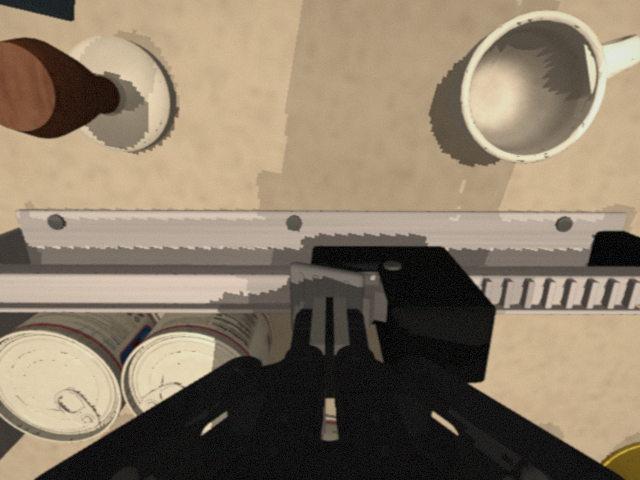

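The finger sits mid-pad, with its tip at (330,300). The stop is riding back with it, and the tooth row now starts at x=485. I'll keep pushing.

```bash
python3 -m jog '[[0,0,0.15,0,0],[0,0,0.15,0,0],[0,0,0.15,0,0],[0,0,0.15,0,0],[0,0,0.15,0,0],[0,0,0.15,0,0],[0,0,0.15,0,0],[0,0,0.15,0,0],[0,0,0.15,0,0],[0,0,0.15,0,0],[0,0,0.15,0,0],[0,0,0.15,0,0],[0,0,0.15,0,0],[0,0,0.15,0,0],[0,0,0,0,0]]'; python3 rs.py
python3 -m jog '[[0,0,0.1,0,0],[0,0,0.1,0,0],[0,0,0.1,0,0],[0,0,0,0,0]]'; python3 rs.py
```

```text
clock: 6.2
tool_pos: [0.6731, -0.0039, 0.0801]
ee_rot: [0.994, 0.105, 0.001, 0.0]
ft_force: [-1.0, 1.2, 6.5]
grip_width: -0.0003
grip_force: 3.3
t 6.2 rack xy mm [ 65.2 -83.7] z 80.1 yaw err deg 0.13 F rack [-0.7  1.4] 6.5 w -0.3
clock: 6.6
tool_pos: [0.6755, -0.0149, 0.0801]
ee_rot: [0.994, 0.105, 0.001, -0.0]
ft_force: [-1.3, 2.9, 6.7]
grip_width: 0.0002
grip_force: 4.0
t 6.6 rack xy mm [ 65.2 -95. ] z 80.1 yaw err deg 0.15 F rack [-0.6  3.1] 6.7 w 0.2
```

```bash
python3 -m jog '[[0,0,0.08,0,0],[0,0,0.08,0,0],[0,0,0.08,0,0],[0,0,0,0,0]]'; python3 rs.py
python3 -m jog '[[0,0,0.06,0,0],[0,0,0.06,0,0],[0,0,0,0,0]]'; python3 rs.py; python3 -c "
from h import *
bot.read_camera('wrist');c=cam('wrist');save(c,'w3')"
```

```text
clock: 7.0
tool_pos: [0.6762, -0.0175, 0.0817]
ee_rot: [0.994, 0.107, -0.0, -0.005]
ft_force: [-14.4, 28.3, 23.6]
grip_width: -0.0
grip_force: 15.9
t 7.0 rack xy mm [ 65.5 -97.7] z 81.7 yaw err deg 0.32 F rack [-8.2 30.7] 23.6 w -0.0
clock: 7.3
tool_pos: [0.6777, -0.0204, 0.0837]
ee_rot: [0.994, 0.107, 0.0, -0.006]
ft_force: [-20.5, 34.0, 36.8]
grip_width: 0.0001
grip_force: 21.4
t 7.3 rack xy mm [  66.3 -100.8] z 83.7 yaw err deg 0.39 F rack [-13.   37.4] 36.8 w 0.1
```

View pics/w3.png

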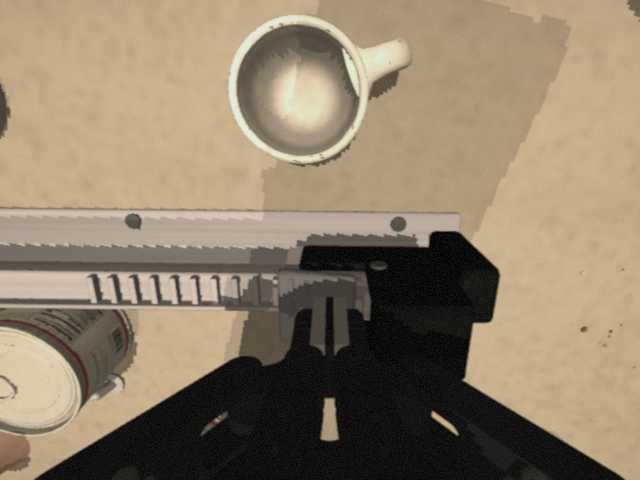

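The housing now sits against the black end block at (470,290), so the stop is at its far end. Next I'll lift off.

```bash
python3 -m jog '[[0,0,-0.08,-0.02,0],[0,0,-0.06,-0.15,0],[0,0,-0.04,-0.3,0],[0,0,0,-0.6,0],[0,0,0,-0.8,0],[0,0,0,-0.5,0],[0,0,0,0,0]]'; python3 rs.py; python3 - <<'E'
from h import *
c=cam('top');save(c,'top2');i=c['image'][170:320,210:410];cv2.imwrite('pics/top2c.png',cv2.resize(i,None,fx=4,fy=4,interpolation=cv2.INTER_CUBIC))
E
```

```text
clock: 8.1
tool_pos: [0.6787, -0.0235, 0.1786]
ee_rot: [0.995, 0.105, 0.003, 0.001]
ft_force: [0.0, -0.9, 1.0]
grip_width: -0.0001
grip_force: 0.0
t 8.1 rack xy mm [  66.7 -104.1] z 178.6 yaw err deg 0.09 F rack [-0.2 -0.9] 1.0 w -0.1
```

View pics/top2c.png

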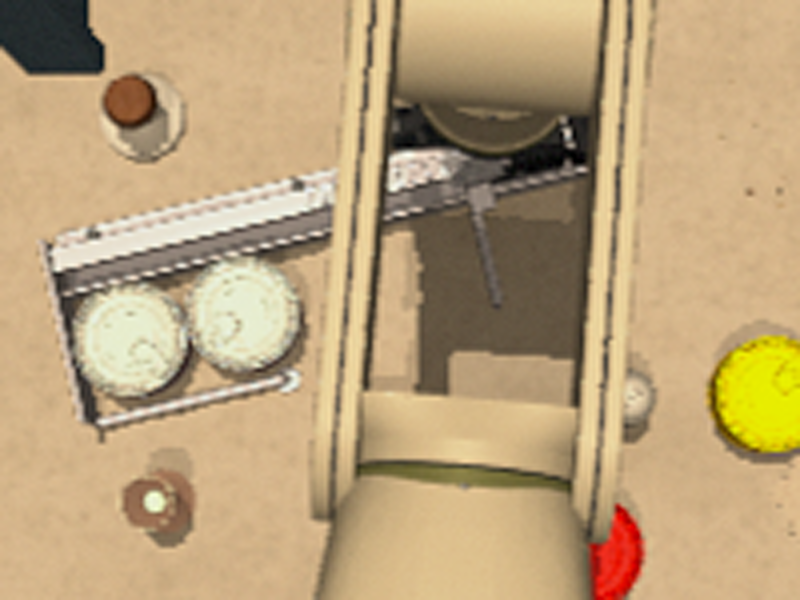

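The stop's paddle is now at (482,195) to (497,300), at the far end, and tins A and B haven't moved. Next I go to the near side of tin_new.

```bash
python3 -m jog '[[40,-0.84,-0.37,0,0],[40,-0.84,-0.37,0,0],[40,-0.84,-0.37,0,0],[40,-0.84,-0.37,0,0],[40,-0.84,-0.37,0,0],[40,-0.84,-0.37,0,0],[40,-0.83,-0.38,0,0],[40,0,0,0,0],[40,0,0,0,0]]'; python3 rs.py; python3 -c "
from h import *
bot.read_camera('wrist');c=cam('wrist');save(c,'w4')"
```

```text
clock: 9.05
tool_pos: [0.4242, 0.0301, 0.1726]
ee_rot: [0.994, 0.105, -0.001, 0.0]
ft_force: [1.1, 0.1, -0.1]
grip_width: 0.0403
grip_force: 0.0
t 9.05 rack xy mm [-171.3    1. ] z 172.6 yaw err deg 0.14 F rack [ 1.1 -0.1] -0.1 w 40.3
```

View pics/w4.png

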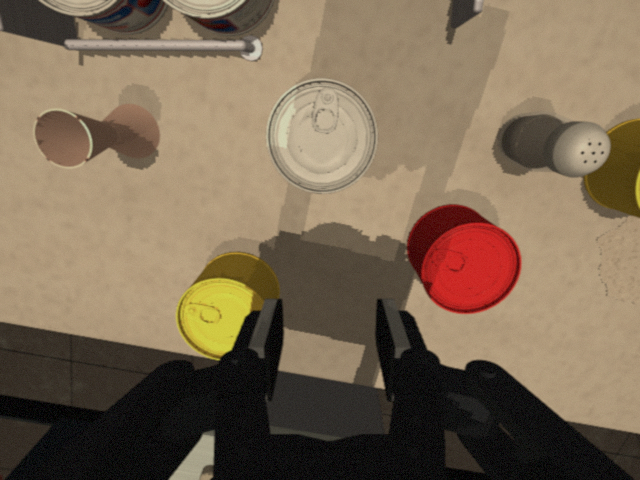

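tin_new's lid is at (322,135), the yellow tin at (218,318), the red tin at (471,268), and the kerb foot at (252,48).

```bash
python3 - <<'E'
from rack import *
c=dict(np.load('pics/w4.npz'))
for n,u,v,z in [('new',322,135,.058),('new near',322,190,.058),('new far',322,80,.058),('yel',228,318,.058),('red',471,268,.058),('kerb',252,48,.018),('shaker',580,150,.09)]:
    print(n,(w2r(pt(c,u,v,z))*1000).round(1),pt(c,u,v)[2].round(3))
E
```

```text
new [-100.8    5.4] 0.056
new near [-138.2    5.5] 0.056
new far [-66.7   5.3] 0.06
yel [-241.3   80.5] 0.056
red [-197.6 -107.3] 0.056
kerb [-42.5  56.5] 0.009
shaker [-107.1 -149.3] 0.09
```

```bash
python3 -m jog '[[40,0,-0.05,0.8,0],[40,0,0,0.8,0],[40,0,0,0.8,0],[40,0,0,0.8,0],[40,0,0,0.6,0],[40,0,0,0,0],[40,0.2,0,0,0],[40,0.2,0,0,0],[40,0,0,0,0]]' ; python3 rs.py
```

```text
clock: 10.05
tool_pos: [0.4436, 0.0356, 0.0238]
ee_rot: [0.994, 0.105, 0.002, 0.0]
ft_force: [0.5, -0.1, -0.0]
grip_width: 0.0404
grip_force: 0.0
t 10.05 rack xy mm [-151.2    2.3] z 23.8 yaw err deg 0.14 F rack [ 0.4 -0.2] -0.0 w 40.4
```

```bash
python3 -m jog '[[40,0.12,0,0,0],[40,0.12,0.01,0,0],[40,0.12,0.01,0,0],[40,0.12,0.02,0,0],[40,0.12,0.02,0,0],[40,0.12,0.02,0,0],[40,0.12,0.02,0,0],[40,0.12,0.02,0,0],[40,0.12,0.02,0,0],[40,0.12,0.02,0,0],[40,0.12,0.02,0,0],[40,0.12,0.02,0,0],[40,0.12,0.02,0,0],[40,0.12,0,0,0],[40,0.12,0,0,0],[40,0.12,0,0,0],[40,0,0,0,0]]' ; python3 rs.py; python3 -c "
from h import *
bot.read_camera('wrist');c=cam('wrist');save(c,'w5')"
```

```text
clock: 11.75
tool_pos: [0.5183, 0.0431, 0.0219]
ee_rot: [0.994, 0.105, 0.001, 0.0]
ft_force: [0.3, 1.0, 0.2]
grip_width: 0.04
grip_force: 0.0
t 11.75 rack xy mm [-76.6  -5.7] z 21.9 yaw err deg 0.14 F rack [0.5 0.9] 0.2 w 40.0
```

View pics/w5.png

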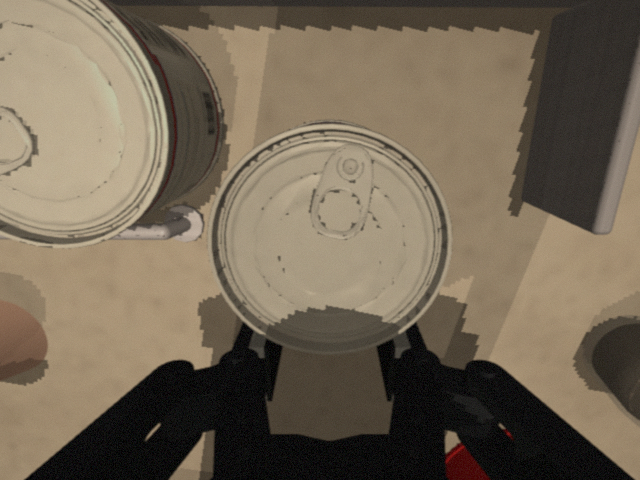

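tin_new sits centred in the cradle at (330,235), clear of tin B and the paddle. I'll continue.

```bash
python3 -m jog '[[40,0.1,0,0,0],[40,0.1,0.01,0,0],[40,0.1,0.01,0,0],[40,0.1,0.01,0,0],[40,0.1,0,0,0],[40,0.1,0,0,0],[40,0.1,0,0,0],[40,0.05,0,0,0],[40,0,0,0,0]]' ; python3 rs.py; python3 -m jog '[[40,0.05,0,0,0],[40,0.05,0,0,0],[40,0,0,0,0]]' ; python3 rs.py
```

```text
clock: 12.75
tool_pos: [0.5474, 0.0482, 0.0218]
ee_rot: [0.994, 0.105, 0.0, 0.0]
ft_force: [-0.3, -0.9, 0.4]
grip_width: 0.0399
grip_force: 0.0
t 12.75 rack xy mm [-47.   -6.8] z 21.8 yaw err deg 0.14 F rack [-0.5 -0.9] 0.4 w 39.9
clock: 13.05
tool_pos: [0.5511, 0.049, 0.0218]
ee_rot: [0.994, 0.105, 0.0, 0.0]
ft_force: [0.1, -0.0, 0.1]
grip_width: 0.0398
grip_force: 0.1
t 13.05 rack xy mm [-43.2  -6.8] z 21.8 yaw err deg 0.14 F rack [ 0.1 -0.1] 0.1 w 39.8
```

```bash
python3 -m jog '[[40,0.04,0,0,0],[40,0.04,0,0,0],[40,0,0,0,0]]' ; python3 rs.py; python3 -m jog '[[40,0.03,0,0,0],[40,0.03,0,0,0],[40,0,0,0,0]]' ; python3 rs.py; python3 -c "
from h import *
c=cam('wrist');save(c,'w6')"
```

```text
clock: 13.35
tool_pos: [0.5542, 0.0497, 0.0217]
ee_rot: [0.994, 0.105, 0.0, -0.0]
ft_force: [-0.5, 0.1, 0.0]
grip_width: 0.0398
grip_force: 0.3
t 13.35 rack xy mm [-40.1  -6.8] z 21.7 yaw err deg 0.14 F rack [-0.5  0.2] 0.0 w 39.8
clock: 13.65
tool_pos: [0.5565, 0.0501, 0.0217]
ee_rot: [0.994, 0.105, 0.0, -0.0]
ft_force: [-1.1, -0.6, 0.4]
grip_width: 0.04
grip_force: 0.5
t 13.65 rack xy mm [-37.7  -6.8] z 21.7 yaw err deg 0.14 F rack [-1.2 -0.4] 0.4 w 40.0
```

View pics/w6.png

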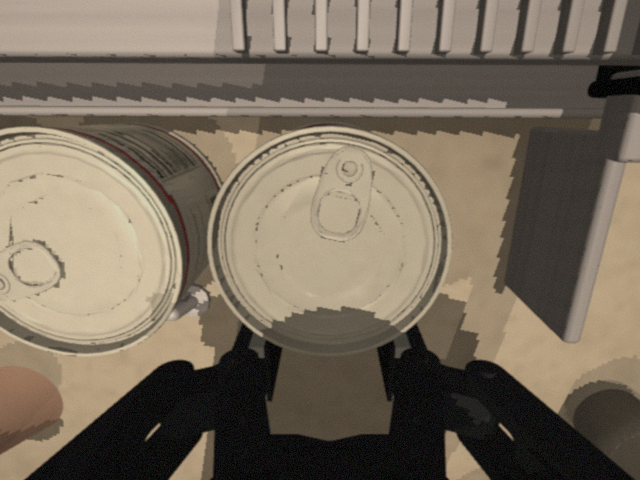

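tin_new is level with tin B: both front rims are at about v=351. Stage 3 is done, so I'll withdraw and go behind the paddle.

```bash
python3 -m jog '[[40,-0.2,0,0,0],[40,-0.5,0,0,0],[40,-0.5,0,0,0],[20,0,0,-0.8,0],[0,0,0,-0.8,0],[0,0,0,-0.8,0],[0,0,0,-0.8,0],[0,0.47,0.76,0,0],[0,0.47,0.76,0,0],[0,0.47,0.76,0,0],[0,0.47,0.76,0,0],[0,0.07,0,0,0],[0,0,0,0,0]]'; python3 rs.py
```

```text
clock: 15.0
tool_pos: [0.6109, -0.063, 0.1492]
ee_rot: [0.995, 0.104, -0.0, -0.0]
ft_force: [0.0, 0.6, 0.2]
grip_width: -0.0002
grip_force: 0.0
t 15.0 rack xy mm [  -7.9 -128.7] z 149.2 yaw err deg 0.07 F rack [0.1 0.6] 0.2 w -0.2
```

```bash
python3 -m jog '[[0,0,0,0.7,0],[0,0,0,0.7,0],[0,0,0,0.7,0],[0,0,0,0.7,0],[0,0,0,0,0]]'; python3 rs.py; python3 -m jog '[[0,0,-0.15,0,0],[0,0,-0.15,0,0],[0,0,-0.15,0,0],[0,0,-0.1,0,0],[0,0,-0.1,0,0],[0,0,-0.1,0,0],[0,0,-0.1,0,0],[0,0,0,0,0]]'; python3 rs.py
```

```text
clock: 15.5
tool_pos: [0.6064, -0.0607, 0.033]
ee_rot: [0.994, 0.106, -0.004, -0.001]
ft_force: [-1.6, -0.8, -1.9]
grip_width: 0.0005
grip_force: 0.0
t 15.5 rack xy mm [ -11.8 -125.5] z 33.0 yaw err deg 0.2 F rack [-1.7 -0.4] -1.9 w 0.5
clock: 16.3
tool_pos: [0.6052, -0.0298, 0.0391]
ee_rot: [0.994, 0.105, 0.001, 0.001]
ft_force: [1.3, -4.8, 3.5]
grip_width: 0.0002
grip_force: 2.2
t 16.3 rack xy mm [ -6.6 -95. ] z 39.1 yaw err deg 0.14 F rack [ 0.3 -5. ] 3.5 w 0.2
```

```bash
python3 -m jog '[[0,0,-0.1,0,0],[0,0,-0.1,0,0],[0,0,-0.1,0,0],[0,0,-0.1,0,0],[0,0,-0.1,0,0],[0,0,-0.1,0,0],[0,0,-0.08,0,0],[0,0,0,0,0]]'; python3 rs.py; python3 -m jog '[[0,0,-0.05,0,0],[0,0,-0.05,0,0],[0,0,0,0,0]]'; python3 rs.py;python3 -m jog '[[0,0,-0.05,0,0],[0,0,0,0,0]]'; python3 rs.py
```

```text
clock: 17.1
tool_pos: [0.5994, -0.0032, 0.0388]
ee_rot: [0.994, 0.105, 0.001, 0.001]
ft_force: [1.9, -3.6, 2.9]
grip_width: -0.0002
grip_force: 2.4
t 17.1 rack xy mm [ -6.7 -67.8] z 38.8 yaw err deg 0.13 F rack [ 1.1 -3.9] 2.9 w -0.2
clock: 17.4
tool_pos: [0.5985, 0.0008, 0.0387]
ee_rot: [0.994, 0.105, 0.001, 0.0]
ft_force: [3.0, -3.9, 2.6]
grip_width: 0.0002
grip_force: 2.4
t 17.4 rack xy mm [ -6.8 -63.7] z 38.7 yaw err deg 0.13 F rack [ 2.1 -4.4] 2.6 w 0.2
clock: 17.6
tool_pos: [0.598, 0.0027, 0.0386]
ee_rot: [0.994, 0.105, 0.001, 0.0]
ft_force: [4.3, -5.0, 3.0]
grip_width: -0.0003
grip_force: 2.6
t 17.6 rack xy mm [ -6.9 -61.8] z 38.6 yaw err deg 0.13 F rack [ 3.2 -5.7] 3.0 w -0.3
```

```bash
for i in 1; do python3 -m jog '[[0,0,-0.05,0,0],[0,0,-0.05,0,0],[0,0,0,0,0]]'; done | tail -0; python3 rs.py; python3 -m jog '[[0,0,-0.05,0,0],[0,0,-0.05,0,0],[0,0,0,0,0]]'|tail -0; python3 rs.py;python3 -m jog '[[0,0,-0.05,0,0],[0,0,0,0,0]]'|tail -0; python3 rs.py
python3 -c "
from h import *
c=cam('wrist');save(c,'w7')"
```

```text
t 17.9 rack xy mm [ -6.9 -58.3] z 38.6 yaw err deg 0.12 F rack [ 1.4 -7.4] 4.8 w -0.3
t 18.2 rack xy mm [ -6.9 -54.4] z 38.6 yaw err deg 0.12 F rack [ 2.2 -9. ] 2.9 w 0.1
t 18.4 rack xy mm [ -6.9 -54.1] z 38.7 yaw err deg 0.1 F rack [  3.3 -15.4] 2.4 w -0.0Exception ignored on flushing sys.stdout:
BrokenPipeError: [Errno 32] Broken pipe
Exception ignored on flushing sys.stdout:
BrokenPipeError: [Errno 32] Broken pipe
Exception ignored on flushing sys.stdout:
BrokenPipeError: [Errno 32] Broken pipe
```

View pics/w7.png

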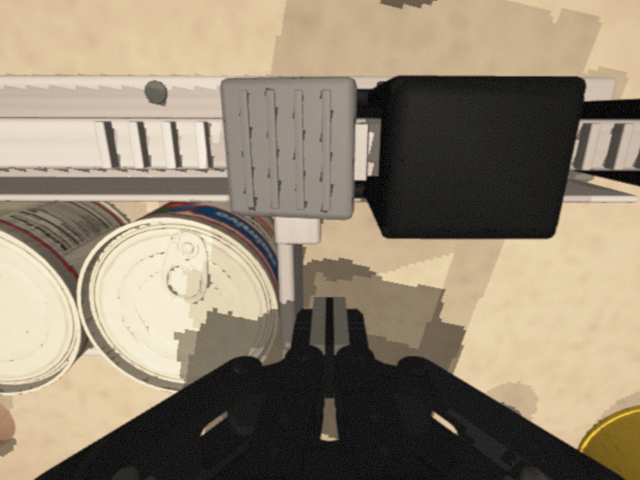

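Tin_new (178,300) touches both tin B and the paddle (290,290), and the force jumped to 15 N, so the row is snug. One more small nudge, then I back off.

```bash
python3 -m jog '[[0,0,-0.05,0,0],[0,0,0,0,0]]' >/dev/null; python3 rs.py; python3 -m jog '[[0,0,0.2,0,0],[0,0,0.4,0,0],[0,0,0.4,0,0],[0,0,0,-0.8,0],[0,0,0,-0.8,0],[0,0,0,-0.8,0],[0,0,0,-0.8,0],[0,-0.3,-0.8,0,0],[0,-0.3,-0.8,0,0],[0,0,0,0,0]]'>/dev/null; python3 rs.py;  python3 -c "
from h import *
bot.read_camera('wrist');c=cam('wrist');save(c,'w8')"
```

```text
t 18.65 rack xy mm [ -6.9 -53.9] z 38.7 yaw err deg 0.08 F rack [  1.8 -22.4] 0.4 w -0.1
t 19.65 rack xy mm [-33.  -22.5] z 165.5 yaw err deg 0.27 F rack [-0.   0.1] -0.6 w 0.5
```

View pics/w8.png

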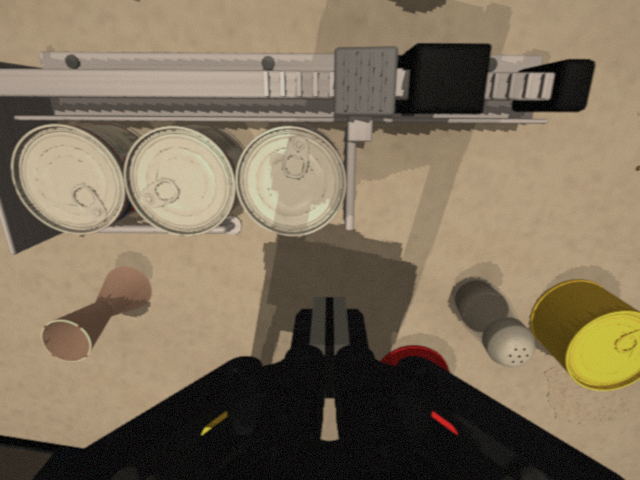

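All three tins are in a row at (69,178), (181,180) and (291,181), with the paddle at (350,180). Checking the numbers before handing in.

```bash
python3 - <<'E'
from rack import *
c=dict(np.load('pics/w8.npz'))
for n,u,v,z in [('A',69,178,.058),('B',181,180,.058),('new',291,181,.058),('paddle front edge',346,180,.056),('pad c',366,80,.088),('pad front',336,80,.088),('block',572,85,.068)]:
    print(n,(w2r(pt(c,u,v,z))*1000).round(1),pt(c,u,v)[2].round(3))
E
```

```text
A [  8.6 152.2] 0.055
B [ 7.6 76.5] 0.055
new [7.4 1.9] 0.056
paddle front edge [  7.9 -35.6] 0.057
pad c [ 68.6 -44. ] 0.085
pad front [ 68.5 -27.5] 0.082
block [  68.1 -169.9] 0.069
```

```bash
python3 -c "
from h import *
print(bot.sign_off())"
```

```text
the job is handed in; nothing more can be done
None
```

The job is handed in: the end stop went back to its far end, tin_new was pushed into the third place, and by the last camera measurement the three tins stand snug in one row with the stop up at about 0.077–0.078 m. No result came back from the judge.

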